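# Hook, draw out and lock the tape measure on the board

### The arm

A 7-joint arm with a two-finger parallel gripper is mounted at the origin on a cart in front of the work surface, level with it; the furniture and walls round the work are solid. World frame = base frame: x ahead of the robot, y to its left, z up, the work surface at z = 0. Lengths are in m, angles in rad, forces in N, time in s.
With the tool pointing down it reaches from about 0.4 to 0.85 m from the base axis. Payload 4.5 kg.
Tool frame: the origin (TCP) lies on the centre line of the jaws, within the pads' length; the fingertips stand 25 mm ahead of it and the grasp point (between the pads) lies 6 mm ahead of it; z points along the fingers, y is the direction in which the jaws open and shut (so a half turn about z gives the same grasp; the last joint's range is limited). The gripper opens to 88 mm and grips with 3 to 60 N. Pads are 18 mm wide; open, the fingers measure 123 mm over their backs; the gripper's body (75 mm by 187 mm) begins 45 mm behind the grasp point.
Start: joints at [1.314, 0.689, -0.195, 1.565, 0.157, 0.902, -0.215], TCP at [0.179, -0.599, 0.264] pointing down, gripper open.
Joint ranges: [-3.01, 3.01], [-0.46, 2.08], [-1.47, 1.51], [0.13, 2.56], [-1, 4.14], [0.04, 2.09], [-2.66, 2.66]. Speed limits (rad/s): [2.57, 2.57, 3.14, 3.14, 3.14, 3.14, 3.14].

### API

Orientations are given as a unit quaternion [x, y, z, w].
In Python, from plant import r, eyes gives the robot as it stands.
- The arm moves only by the tool servo_tool, never from a script. Its argument "deltas" is a list of rows, each an object of numbers: "dx", "dy", "dz": the shift along the tool's x, y, z in units of 60 mm (1.0 is 60 mm); "ax", "ay", "az": the turn, a rotation vector about the tool's x, y, z in units of 6 degrees (1.0 is 6 degrees); "hand": the finger opening in mm, from 0 to 88.1. A call has 1 to 10 rows; each row is the pose to reach, as a shift and turn from the pose commanded when the call began, along the tool's axes at that moment; what a row does not reach only later rows make up. A row lasts 1/8 s, in which the tool goes at most 62.5 mm and 10.7 degrees, less where a joint would pass 70% of its speed; a pose out of reach is approached as far as the arm can. A call with a gripper value outside its range is refused whole. The fingers move at their own pace and stop on an object; "newtons" is the grip in N (left out, the last holds). Time passes only in rows, so rows that repeat a pose let the fingers close. It gives the time, the measured TCP pose, the force and the opening at its end, in the units of the state.
- r.get_state(): the state, without advancing time (a new reading comes with each control period).
- eyes.snapshot(name): name is "scene" or "top" or "wrist"; returns (picture, depth): 384x512x3 uint8, red, green, blue; 384x512 float32, m along the optical axis (not along the pixel's ray), 0 where there is no reading.
- eyes.camera_model(name): a dict with "fx", "fy", "cx", "cy" (pixels), "k1" (the pictures are not rectified: a ray, as slopes to the right and down, at radius r is drawn at 1 + k1 r^2 times it, then the intrinsics apply), "pose" (4x4, takes a point from camera to world coordinates). Camera axes: x right, y up, looking along -z (the intrinsics and any distortion apply to the point x, -y, -z); pixel columns grow to the right and rows downward; lengths in m; the calibration is good to about 2 mm. A picture is of the moment at which its call begins: read the wrist's pose just before it. camera_model takes no time and is no camera call; for the wrist camera it gives the pose at the moment of the call.
- r.finish_job(): hands the job in, once; it reports no verdict.
The state is a dict: "clock": time; "q": joint angles; "qd": joint speeds; "joint_torque": joint torques, N m; "tool_pos": TCP position; "eef_rot": TCP orientation; "contact_force": force on the tool from outside, world axes, zero at the start; "moment": the same for the moment, N m; "opening": opening from 0.0 (shut) to 1.0 (fully open).
Only numpy, scipy, OpenCV 4.12 (cv2) and the standard library are available. Lean on these libraries where they do the work, as an engineer would, in place of code of your own. Each camera call takes 0.05 s, during which the arm holds its last target.

### The job

Set the tape measure to the board: pick up the yellow tape measure from the book, hook its steel end over the left-hand end of the light wooden board and, with the hook caught there, draw the case back along the board until its front (the face the blade comes out of) is level with the red line, not the blue one. Leave the case standing on the board with the hook still caught and the blade along the board, and then push the red thumb lock on its top fully down.

Things in the scene. Friction and masses are not known exactly. Their poses are not given: they have to be found in the camera images.
- tape_grip (a point): Centre of the tape measure's case: yellow and black block, 36 (x) by 70 (y) by 60 mm high, 0.6 kg, loose, standing on the 26 mm thick blue and orange book. The point is 30 mm above its underside; +y points along the blade to the hook; the front is 35 mm from this point. Grip across the 36 mm, above half height. Let go on the board, its weight and rubber foot hold it against the blade's spring.
- tape_hook (a point): Inner face of the steel hook (plate 22 mm wide, 2.5 thick, reaching 12 mm below the case's underside) on the yellow blade; the point is 3.5 mm below the level of the case's underside; axes as the case's. It starts 45 mm from the case's centre and pulls out 220 mm further along +y against a spring of 1.6 to 2.5 N that draws it back in. The blade is stiff, 3 mm above the underside's level.
- tape_lock (a joint): Red thumb lock on top of the case, 20 by 24 mm: 0 m up (at the start; it stands 14 mm proud, its top 44 mm above the case's centre and its middle 12 mm in front of it, along +y), 0.010 m fully down. It goes straight down at about 5 N, stays where it is pushed, and when down clamps the blade.
- board_end (a point): Middle of the top edge of the board's left-hand end, on its end face. The board is light wood, 310 mm long, 90 wide, fixed, its top 24 mm above the worktop, nothing beside that end. +y points along the board's length out of this end, away from the board; x goes across the board, z up.
- red_line (a point): Middle of the red line, 4 mm wide, painted across the top of the board 120 to 190 mm from its left-hand end; axes as the board's. A blue line like it, some 35 to 70 mm from the red one, is not meant.

How it is judged:
On the way, in this order (a step that is already met when the one before it is completed fails the run):
1. the hook is over the left-hand end of the board, below its top edge, with the blade not yet drawn out (z of tape_hook in the frame of board_end below 0 m and y of tape_hook in the frame of board_end between -0.006 and 0.03 m and x of tape_hook in the frame of board_end between -0.04 and 0.04 m and horizontal distance between tape_hook and tape_grip below 0.09 m), for 0.1 s.
2. with the hook caught on the end, the case's front has been drawn back to the red line, the lock still up (z of tape_hook in the frame of board_end below 0 m and y of tape_hook in the frame of board_end between -0.006 and 0.006 m and y of tape_grip in the frame of red_line between -0.05 and -0.02 m and value of joint tape_lock below 0.003 m), for 0.2 s.
At the end, for the whole second after the job is handed in: The hook is against the board's left-hand end (within 6 mm, below its top edge, within 40 mm of its middle), the case stands upright on the board, in line with it to 11 degrees, its front within 15 mm of the red line, and the red thumb lock is down (more than 7 of its 10 mm); the robot has let go (z of tape_hook in the frame of board_end below 0 m and y of tape_hook in the frame of board_end between -0.006 and 0.006 m and x of tape_hook in the frame of board_end between -0.04 and 0.04 m and y of tape_grip in the frame of red_line between -0.05 and -0.02 m and z of tape_grip in the frame of red_line between 0.024 and 0.036 m and angle between tape_grip's own z axis and vertical below 0.12 rad and angle between the y axis of tape_grip and the y axis of board_end, either way round below 0.2 rad and value of joint tape_lock above 0.007 m); the robot touches nothing.
It also fails if it takes over 46 s, if anything falls off the work surface, if the arm or the gripper's body presses on something with over 40 N, if the wrist force passes 120 N, or if a joint passes its speed limit or range.

## Working session

There is one attempt and no reset: what is moved stays moved. The work goes in short steps, Python scripts to look and compute and a tool call to move; the robot and the scene stay as the last step left them, time stands still between calls to the robot, and variables do not carry over. Pictures are saved under pics/ and viewed, and the job is handed in when it is done.

Besides the shell and the picture viewer there is one more tool, called after "Emit:" as name([rows], argument=value, ...), one row to a line, values as JSON. servo_tool: Moves the arm, as the interface text tells. Its arguments: {"type":"object","properties":{"deltas":{"type":"array","items":{"type":"object","properties":{"dx":{"type":"number"},"dy":{"type":"number"},"dz":{"type":"number"},"ax":{"type":"number"},"ay":{"type":"number"},"az":{"type":"number"},"hand":{"type":"number"}}}},"newtons":{"type":"number"}},"required":["deltas"]}

```bash
ls; mkdir -p pics; cat > h.py <<'E'
import numpy as np, cv2
from plant import r, eyes
def snap(n,f):
    m=eyes.camera_model(n); p,d=eyes.snapshot(n); np.savez('pics/'+f+'.npz',p=p,d=d,**{k:np.array(v) for k,v in m.items()})
    cv2.imwrite('pics/'+f+'.png',cv2.cvtColor(p,cv2.COLOR_RGB2BGR)); return p,d,m
def load(f):
    z=np.load('pics/'+f+'.npz'); return z['p'],z['d'],{k:z[k] for k in ('fx','fy','cx','cy','k1','pose')}
def rays(m,uv):
    uv=np.atleast_2d(uv).astype(float); K=np.array([[m['fx'],0,m['cx']],[0,m['fy'],m['cy']],[0,0,1]],float)
    s=cv2.undistortPoints(uv[:,None],K,np.array([float(m['k1']),0,0,0]))[:,0]
    v=np.c_[s[:,0],-s[:,1],-np.ones(len(s))]; P=np.array(m['pose']); return P[:3,3],v@P[:3,:3].T
def onz(m,uv,z):
    o,v=rays(m,uv); return o+v*((z-o[2])/v[:,2])[:,None]
def bydepth(m,uv,d):
    o,v=rays(m,uv); return o+v*np.atleast_1d(d)[:,None]
E
python3 - <<'E'
from h import *
for n in('scene','top','wrist'): p,d,m=snap(n,n+'0'); print(n,np.round(m['pose'],3).tolist(),m['fx'],m['k1'])
s=r.get_state();print(s['clock'],s['tool_pos'],s['eef_rot'],s['contact_force'],s['opening'])
E
```

```text
pics
scene [[-0.621, 0.414, -0.666, -0.294], [-0.783, -0.347, 0.515, 0.577], [-0.018, 0.842, 0.54, 0.711], [0.0, 0.0, 0.0, 1.0]] 442.0113880652209 -0.04973455272825188
top [[-0.015, 0.987, -0.162, 0.286], [-0.999, -0.007, 0.048, 0.015], [0.046, 0.162, 0.986, 1.112], [0.0, 0.0, 0.0, 1.0]] 381.19527567587386 -0.10449403061887055
wrist [[0.287, 0.909, 0.302, 0.259], [-0.958, 0.273, 0.089, -0.574], [-0.002, -0.314, 0.949, 0.385], [0.0, 0.0, 0.0, 1.0]] 336.31141033180216 -0.019639356247413663
0.15 [ 0.17905126 -0.59833046  0.26307393] [ 9.89438149e-01  1.44953854e-01 -1.53047864e-04 -7.11907536e-04] [-0.02103757  0.24085613  0.22681294] 0.9998790766875321
```

View pics/scene0.png

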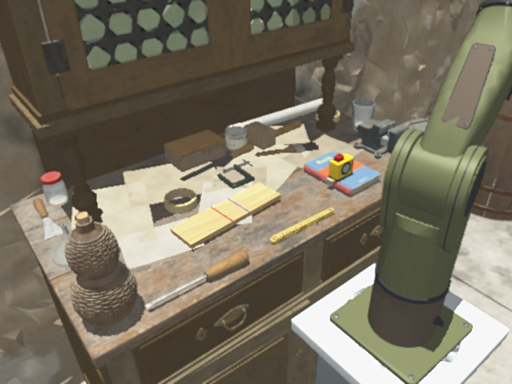

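View pics/top0.png

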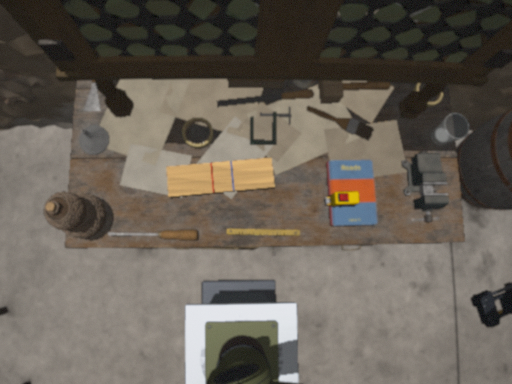

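View pics/wrist0.png

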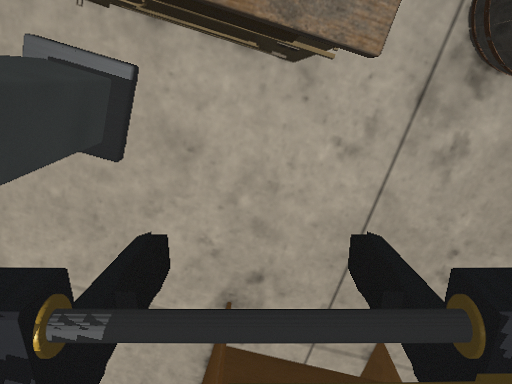

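The top view shows the board at about (167–275, 160–195). The red line is at u≈212, the blue line at u≈232, and the left-hand end at u≈167. The tape sits on the book at about (345,198), with its hook to the left at about (327,201). Next I'll measure.

```bash
python3 - <<'E'
from h import *
p,d,m=load('top0'); h=cv2.cvtColor(p,cv2.COLOR_RGB2HSV)
c=lambda x0,y0,x1,y1:cv2.resize(cv2.cvtColor(p[y0:y1,x0:x1],cv2.COLOR_RGB2BGR),None,fx=6,fy=6,interpolation=cv2.INTER_NEAREST)
cv2.imwrite('pics/c1.png',c(160,150,285,205)); cv2.imwrite('pics/c2.png',c(315,155,385,235))
# board
b=((h[...,0]>12)&(h[...,0]<28)&(h[...,1]>70)&(h[...,2]>150)).astype(np.uint8); b[:150]=0;b[205:]=0;b[:,:155]=0;b[:,290:]=0
b=cv2.morphologyEx(b,cv2.MORPH_CLOSE,np.ones((7,7)))
cs=cv2.findContours(b,0,2)[0]; k=max(cs,key=cv2.contourArea); rc=cv2.minAreaRect(k); print(rc); bx=cv2.boxPoints(rc); W=onz(m,bx,.024); print(np.round(W,4)); print([np.linalg.norm(W[i]-W[i-1]) for i in range(4)])
red=((h[...,0]<8)|(h[...,0]>172))&(h[...,1]>130)&(h[...,2]>90)
R=red.copy(); R[:155]=0;R[200:]=0;R[:,:200]=0;R[:,225:]=0
v,u=np.nonzero(R);print(len(u),u.mean(),v.mean(),onz(m,[[u.mean(),v.mean()]],.024))
bl=(h[...,0]>95)&(h[...,0]<140)&(h[...,1]>60); B=bl.copy();B[:155]=0;B[200:]=0;B[:,:222]=0;B[:,245:]=0
v,u=np.nonzero(B);print(len(u),u.mean(),v.mean(),onz(m,[[u.mean(),v.mean()]],.024))
R=red.copy();R[:185]=0;R[210:]=0;R[:,:330]=0;R[:,362:]=0
v,u=np.nonzero(R);print('lock',len(u),u.min(),u.max(),v.min(),v.max(),onz(m,[[u.mean(),v.mean()]],.026+.074))
y=(h[...,0]>20)&(h[...,0]<34)&(h[...,1]>150)&(h[...,2]>140);y[:185]=0;y[215:]=0;y[:,:320]=0;y[:,370:]=0
v,u=np.nonzero(y);print('yel',len(u),u.min(),u.max(),v.min(),v.max(),onz(m,[[u.mean(),v.mean()]],.086))
E
```

```text
((219.78688049316406, 176.15573120117188), (30.510547637939453, 107.46593475341797), 84.80557250976562)
[[ 0.5489  0.2194  0.024 ]
 [ 0.5768 -0.0943  0.024 ]
 [ 0.4855 -0.1003  0.024 ]
 [ 0.459   0.2093  0.024 ]]
[np.float64(0.09038040997008372), np.float64(0.314958261617128), np.float64(0.09150817367519033), np.float64(0.310645897967137)]
0 nan nan [[nan nan nan]]
0 nan nan [[nan nan nan]]
lock 62 330 361 186 201 [[ 0.4441475  -0.27592341  0.1       ]]
yel 204 329 358 191 204 [[ 0.44145656 -0.29724869  0.086     ]]<stdin>:11: RuntimeWarning: Mean of empty slice.
  ret = ret.dtype.type(ret / rcount)
<stdin>:13: RuntimeWarning: Mean of empty slice.
```

```bash
python3 -c "
import cv2,numpy as np
a=cv2.imread('pics/c1.png');b=cv2.imread('pics/c2.png');print(a.shape,b.shape)"
```

```text
(330, 750, 3) (480, 420, 3)
```

View pics/c2.png

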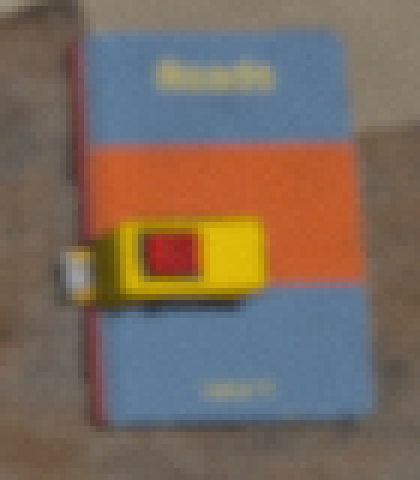

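View pics/c1.png

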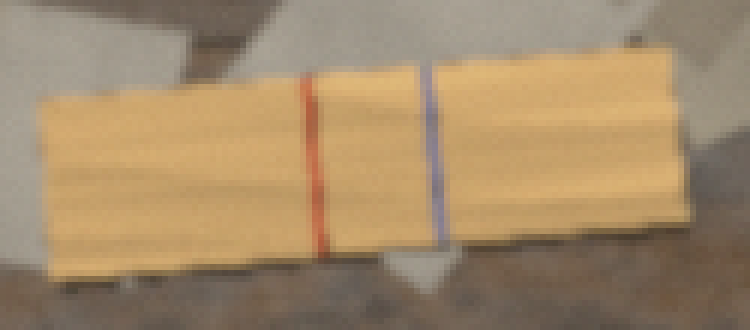

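```bash
python3 - <<'E'
from h import *
p,d,m=load('top0')
f=lambda L,ox,oy:[[ox+x/6-.5,oy+y/6-.5] for x,y in L]
B=onz(m,f([(38,98),(50,280),(690,222),(670,47)],160,150),.024);print('board',np.round(B,4).tolist())
L=onz(m,f([(307,78),(322,256)],160,150),.024);print('red',L)
e=(B[0]+B[1])/2;o=(B[2]+B[3])/2;a=(e-o);print('end',e,np.linalg.norm(a),np.degrees(np.arctan2(a[1],a[0])),'red dist',np.dot(e-L.mean(0),a/np.linalg.norm(a)))
print('edge angs',[np.degrees(np.arctan2(*(v[1::-1]))) for v in (B[0]-B[3],B[1]-B[2])])
T=onz(m,f([(122,220),(265,217),(263,290)],315,155),.086);print('top',T)
print('lock',onz(m,f([(171,256)],315,155),.100),'hook',onz(m,f([(76,272)],315,155),.025))
E
```

```text
board [[0.5488, 0.2167, 0.024], [0.4592, 0.2088, 0.024], [0.4855, -0.0997, 0.024], [0.5731, -0.092, 0.024]]
red [[0.55802697 0.08595133 0.024     ]
 [0.46994955 0.0783442  0.024     ]]
end [0.50399505 0.2127185  0.024     ] 0.309597603938154 94.68508098779822 red dist 0.13095069707509235
edge angs [np.float64(94.49558663209868), np.float64(94.8745783777321)]
top [[ 0.46005026 -0.26118698  0.086     ]
 [ 0.46103629 -0.32935263  0.086     ]
 [ 0.42675269 -0.32633962  0.086     ]]
lock [[ 0.44088957 -0.2794135   0.1       ]] hook [[ 0.44481449 -0.25346858  0.025     ]]
```

Emit:
servo_tool([
  {"az": -1.7},
  {"az": -3.4},
  {"az": -5.1},
  {"az": -6.8},
  {"az": -8.5},
  {"az": -10.2},
  {"az": -11.9},
  {"az": -12.2},
  {"az": -12.2},
])

```text
schema error: expected keys dx, dy, dz, ax, ay, az, hand
```

Emit:
servo_tool([
  {"dx": 0.7,"dy": -0.45,"dz": 0,"ax": 0,"ay": 0,"az": -1.5,"hand": 88},
  {"dx": 1.4,"dy": -0.9,"dz": 0,"ax": 0,"ay": 0,"az": -3.0,"hand": 88},
  {"dx": 2.1,"dy": -1.35,"dz": 0,"ax": 0,"ay": 0,"az": -4.5,"hand": 88},
  {"dx": 2.8,"dy": -1.8,"dz": 0,"ax": 0,"ay": 0,"az": -6.0,"hand": 88},
  {"dx": 3.5,"dy": -2.25,"dz": 0,"ax": 0,"ay": 0,"az": -7.5,"hand": 88},
  {"dx": 4.2,"dy": -2.7,"dz": 0,"ax": 0,"ay": 0,"az": -9.0,"hand": 88},
  {"dx": 4.9,"dy": -3.15,"dz": 0,"ax": 0,"ay": 0,"az": -10.5,"hand": 88},
  {"dx": 5.67,"dy": -3.59,"dz": 0,"ax": 0,"ay": 0,"az": -12.0,"hand": 88},
  {"dx": 5.67,"dy": -3.59,"dz": 0,"ax": 0,"ay": 0,"az": -12.0,"hand": 88},
  {"dx": 5.67,"dy": -3.59,"dz": 0,"ax": 0,"ay": 0,"az": -12.0,"hand": 88},
])

```text
clock: 1.4
tool_pos: [0.4426, -0.2954, 0.2634]
eef_rot: [0.716, 0.698, -0.001, -0.0]
contact_force: [0.2, -0.1, 0.2]
opening: 0.997
```

```bash
python3 - <<'E'
from h import *
s=r.get_state();print(s['clock'],s['tool_pos'],s['eef_rot'],np.round(s['q'],2),np.abs(s['qd']).max())
p,d,m=snap('wrist','w1'); print(np.round(m['pose'],3).tolist())
cv2.imwrite('pics/w1b.png',cv2.resize(cv2.imread('pics/w1.png'),(800,600)))
E
```

```text
1.4 [ 0.44261705 -0.29543887  0.26337979] [ 7.15727845e-01  6.98378886e-01 -6.78563464e-04 -3.51886090e-04] [ 0.82  0.61 -0.53  1.83  0.41  0.81  0.07] 0.023987536105407242
[[1.0, 0.023, 0.009, 0.446], [-0.024, 0.949, 0.315, -0.212], [-0.001, -0.315, 0.949, 0.385], [0.0, 0.0, 0.0, 1.0]]
```

View pics/w1b.png

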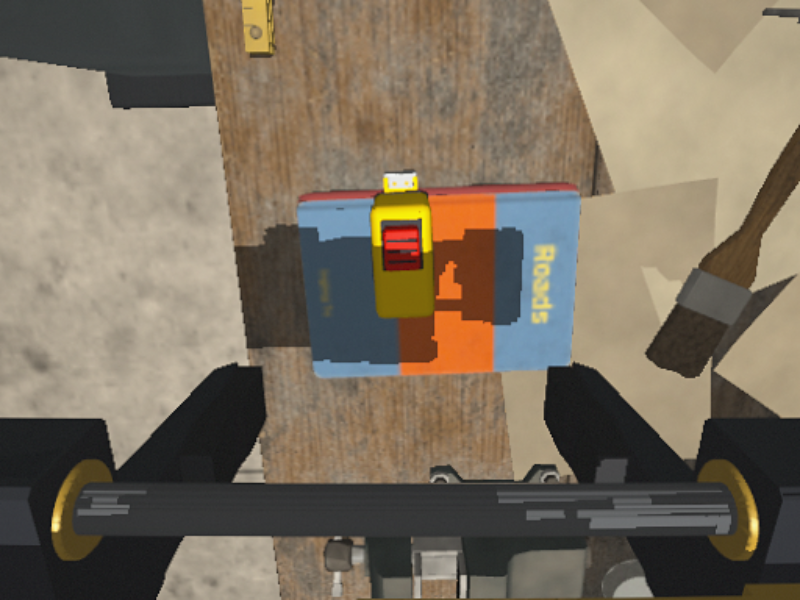

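The wrist view shows the case top spanning about (372–434, 195–318) in the 800-wide picture. The lock is at about (402,247) and the hook at about (400,182).

```bash
python3 - <<'E'
from h import *
p,d,m=load('w1'); h=cv2.cvtColor(p,cv2.COLOR_RGB2HSV)
sc=lambda L:[[x*.64-.18,y*.64-.18] for x,y in L]
# per-row edges of yellow between rows 130..200
y=(h[...,0]>20)&(h[...,0]<34)&(h[...,1]>140)
L=[];Rr=[]
for v in range(140,196,4):
    u=np.nonzero(y[v,225:290])[0]+225
    L.append((u.min()-.5,v));Rr.append((u.max()+.5,v))
Lw=onz(m,L,.086);Rw=onz(m,Rr,.086)
for W in(Lw,Rw):
    k=np.polyfit(W[:,1],W[:,0],1);print('edge yaw',90-np.degrees(np.arctan(k[0])),'x at y=-.294',np.polyval(k,-.294), np.round(W[:,0],4).tolist())
print('depth',[ float(np.round(bydepth(m,[c],d[int(c[1]),int(c[0])])[0,2],4)) for c in sc([(405,295),(402,247),(400,182),(460,290)])])
print('rear,hook,lock',onz(m,sc([(406,318)]),.086),onz(m,sc([(401,173),(400,190)]),.03),onz(m,sc([(402,228),(402,262)]),.1))
C=r.get_state()['tool_pos'];print(C)
E
python3 -c "
import cv2;a=cv2.imread('pics/w1.png')[100:215,220:300];cv2.imwrite('pics/w1c.png',cv2.resize(a,None,fx=5,fy=5))"
```

```text
edge yaw 90.62159650815269 x at y=-.294 0.424725067845928 [0.4242, 0.4249, 0.4248, 0.4246, 0.4245, 0.4243, 0.4241, 0.4249, 0.4247, 0.4246, 0.4253, 0.4251, 0.425, 0.4248]
edge yaw 92.00834568301653 x at y=-.294 0.46013121476598295 [0.4592, 0.4592, 0.4591, 0.46, 0.46, 0.4599, 0.4599, 0.4599, 0.4608, 0.4607, 0.4607, 0.4607, 0.4607, 0.4606]
depth [0.0881, 0.1021, 0.0324, 0.0276]
rear,hook,lock [[ 0.44354597 -0.32910116  0.086     ]] [[ 0.44221155 -0.24779495  0.03      ]
 [ 0.44124525 -0.25896478  0.03      ]] [[ 0.44270881 -0.2705269   0.1       ]
 [ 0.44220667 -0.28987907  0.1       ]]
[ 0.44214263 -0.2961036   0.26338975]
```

View pics/w1c.png

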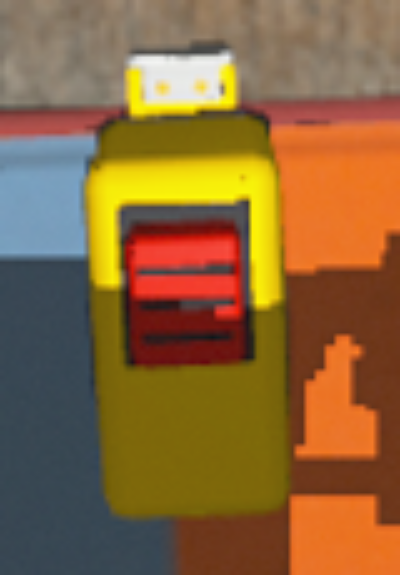

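Emit:
servo_tool([
  {"dx": 0.02,"dy": 0,"dz": 0.6,"ax": 0,"ay": 0,"az": -0.45,"hand": 80},
  {"dx": 0.02,"dy": 0,"dz": 1.3,"ax": 0,"ay": 0,"az": -0.45,"hand": 75},
  {"dx": 0.02,"dy": 0,"dz": 2.0,"ax": 0,"ay": 0,"az": -0.45,"hand": 75},
  {"dx": 0.02,"dy": 0,"dz": 2.6,"ax": 0,"ay": 0,"az": -0.45,"hand": 75},
  {"dx": 0.02,"dy": 0,"dz": 3.0,"ax": 0,"ay": 0,"az": -0.45,"hand": 70},
  {"dx": 0.02,"dy": 0,"dz": 3.12,"ax": 0,"ay": 0,"az": -0.45,"hand": 60},
  {"dx": 0.02,"dy": 0,"dz": 3.12,"ax": 0,"ay": 0,"az": -0.45,"hand": 48},
  {"dx": 0.02,"dy": 0,"dz": 3.12,"ax": 0,"ay": 0,"az": -0.45,"hand": 40},
  {"dx": 0.02,"dy": 0,"dz": 3.12,"ax": 0,"ay": 0,"az": -0.45,"hand": 30},
  {"dx": 0.02,"dy": 0,"dz": 3.12,"ax": 0,"ay": 0,"az": -0.45,"hand": 28},
], newtons=35)

```text
clock: 2.7
tool_pos: [0.4416, -0.2944, 0.0773]
eef_rot: [0.699, 0.715, -0.002, -0.001]
contact_force: [-4.8, -0.2, 6.0]
opening: 0.405
```

Emit:
servo_tool([
  {"dx": 0,"dy": 0,"dz": 0,"ax": 0,"ay": 0,"az": 0,"hand": 28},
  {"dx": 0,"dy": 0,"dz": 0,"ax": 0,"ay": 0,"az": 0,"hand": 28},
  {"dx": 0,"dy": 0,"dz": 0,"ax": 0,"ay": 0,"az": 0,"hand": 28},
])

```text
clock: 3.08
tool_pos: [0.4416, -0.2944, 0.0774]
eef_rot: [0.699, 0.715, -0.002, -0.001]
contact_force: [-4.2, 0.9, 6.1]
opening: 0.407
```

Emit:
servo_tool([
  {"dx": 0,"dy": 0,"dz": -0.3,"ax": 0,"ay": 0,"az": 0,"hand": 28},
  {"dx": 0,"dy": 0,"dz": -0.9,"ax": 0,"ay": 0,"az": 0,"hand": 28},
  {"dx": 0,"dy": 0,"dz": -1.6,"ax": 0,"ay": 0,"az": 0,"hand": 28},
  {"dx": 0.6,"dy": 0.1,"dz": -2.0,"ax": 0,"ay": 0,"az": 0,"hand": 28},
  {"dx": 1.3,"dy": 0.2,"dz": -2.2,"ax": 0,"ay": 0,"az": 0,"hand": 28},
  {"dx": 2.0,"dy": 0.3,"dz": -2.2,"ax": 0,"ay": 0,"az": 0,"hand": 28},
  {"dx": 2.7,"dy": 0.5,"dz": -2.2,"ax": 0,"ay": 0,"az": -0.5,"hand": 28},
  {"dx": 3.4,"dy": 0.7,"dz": -2.2,"ax": 0,"ay": 0,"az": -0.55,"hand": 28},
  {"dx": 3.4,"dy": 0.7,"dz": -2.2,"ax": 0,"ay": 0,"az": -0.55,"hand": 28},
  {"dx": 3.4,"dy": 0.7,"dz": -2.2,"ax": 0,"ay": 0,"az": -0.55,"hand": 28},
])

```text
clock: 4.32
tool_pos: [0.48, -0.0892, 0.2083]
eef_rot: [0.678, 0.735, -0.001, -0.0]
contact_force: [-0.3, -0.6, -6.7]
opening: 0.405
```

```bash
python3 - <<'E'
from h import *
s=r.get_state();print(s['clock'],s['tool_pos'],s['eef_rot'],s['contact_force'],np.abs(s['qd']).max())
p,d,m=snap('wrist','w2'); print(np.round(m['pose'],3).tolist())
cv2.imwrite('pics/w2b.png',cv2.resize(cv2.imread('pics/w2.png'),(800,600)))
E
```

```text
4.325 [ 0.47996873 -0.08918459  0.20832945] [ 6.77718866e-01  7.35320830e-01 -6.31070611e-04 -1.31342567e-04] [-0.29503673 -0.58278202 -6.70146645] 0.026254353293145304
[[0.997, -0.078, -0.025, 0.475], [0.082, 0.946, 0.314, -0.006], [-0.001, -0.315, 0.949, 0.33], [0.0, 0.0, 0.0, 1.0]]
```

View pics/w2b.png

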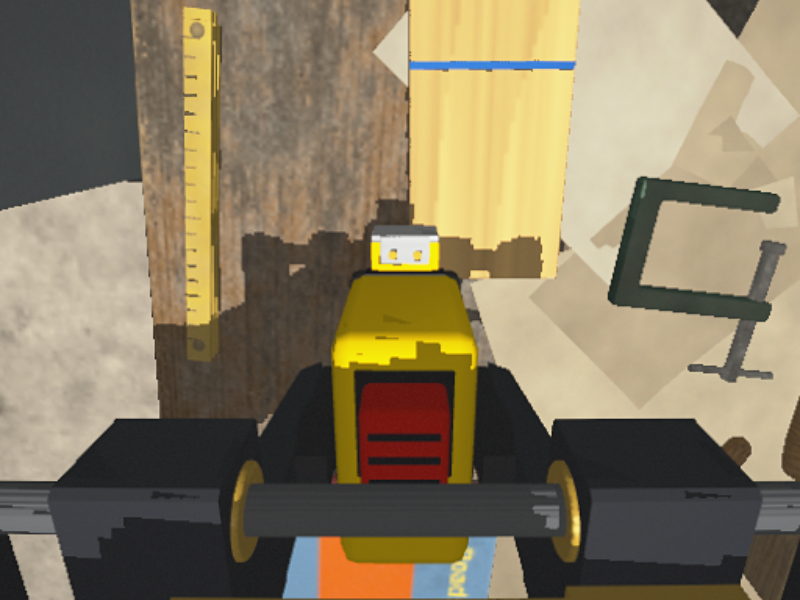

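The tape hangs upright and aligned in the grip, with the hook at about (405,245). The board is ahead, with the blue line at v≈65.

Emit:
servo_tool([
  {"dx": 0.5,"dy": 0.1,"dz": 0,"ax": 0,"ay": 0,"az": 0,"hand": 28},
  {"dx": 1.3,"dy": 0.25,"dz": 0,"ax": 0,"ay": 0,"az": 0,"hand": 28},
  {"dx": 2.1,"dy": 0.4,"dz": 0,"ax": 0,"ay": 0,"az": 0,"hand": 28},
  {"dx": 2.9,"dy": 0.55,"dz": 0,"ax": 0,"ay": 0,"az": 0,"hand": 28},
  {"dx": 3.6,"dy": 0.65,"dz": 0,"ax": 0,"ay": 0,"az": 0,"hand": 28},
  {"dx": 4.2,"dy": 0.77,"dz": 0,"ax": 0,"ay": 0,"az": 0,"hand": 28},
  {"dx": 4.43,"dy": 0.81,"dz": 0,"ax": 0,"ay": 0,"az": 0,"hand": 28},
  {"dx": 4.43,"dy": 0.81,"dz": 0,"ax": 0,"ay": 0,"az": 0,"hand": 28},
  {"dx": 4.43,"dy": 0.81,"dz": 0,"ax": 0,"ay": 0,"az": 0,"hand": 28},
])

```text
clock: 5.5
tool_pos: [0.5073, 0.1772, 0.2081]
eef_rot: [0.679, 0.734, -0.001, 0.001]
contact_force: [-0.4, 0.4, -5.7]
opening: 0.402
```

```bash
python3 - <<'E'
from h import *
s=r.get_state();print(s['clock'],s['tool_pos'],s['eef_rot'],s['contact_force'],np.abs(s['qd']).max(),np.round(s['q'],2))
p,d,m=snap('wrist','w3'); print(np.round(m['pose'],3).tolist())
cv2.imwrite('pics/w3b.png',cv2.resize(cv2.imread('pics/w3.png'),(800,600)))
E
```

```text
5.5 [0.5073292  0.17718133 0.20811841] [ 6.78928408e-01  7.34202935e-01 -1.40320010e-03  5.46634194e-04] [-0.4414315   0.41866728 -5.72216267] 0.003692464698543586 [-0.17  0.68 -0.42  1.88  0.42  0.68 -0.76]
[[0.997, -0.075, -0.024, 0.502], [0.078, 0.946, 0.316, 0.26], [-0.001, -0.317, 0.948, 0.33], [0.0, 0.0, 0.0, 1.0]]
```

View pics/w3b.png

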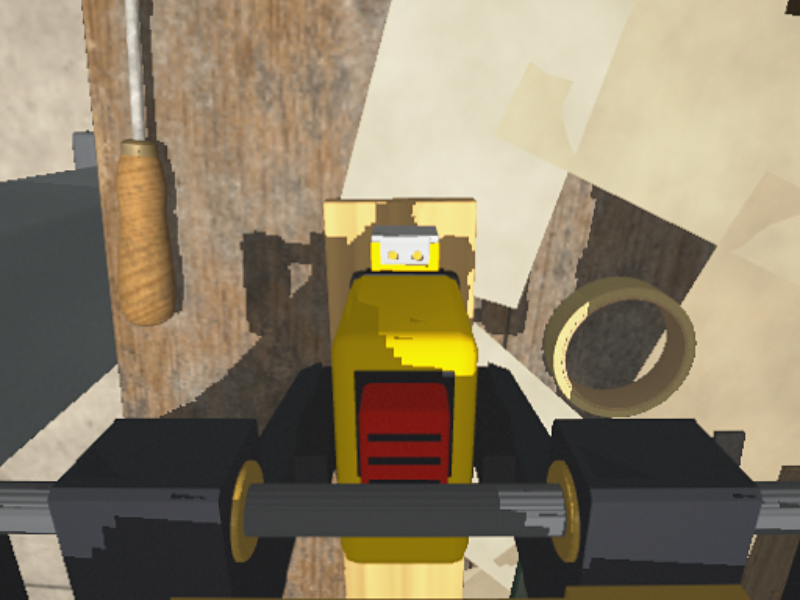

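The board's left end is at about v=200, from u=325 to 476, and the hook's front face is at about (405,238).

```bash
python3 -c "
import cv2;a=cv2.imread('pics/w3.png')[115:185,195:315];cv2.imwrite('pics/w3c.png',cv2.resize(a,None,fx=6,fy=6,interpolation=0))"; python3 - <<'E'
from h import *
p,d,m=load('w3')
sc=lambda L:[[x*.64-.18,y*.64-.18] for x,y in L]
E=onz(m,sc([(325,202),(476,201)]),.024);print(E,E.mean(0),np.linalg.norm(E[1]-E[0]),np.degrees(np.arctan2(E[1,1]-E[0,1],E[1,0]-E[0,0]))+90)
for c in sc([(405,232),(390,260),(420,250),(405,275),(340,205)]): print(c,bydepth(m,[c],d[int(c[1]),int(c[0])]).round(4))
E
```

```text
[[0.45942669 0.20900841 0.024     ]
 [0.54684079 0.21647053 0.024     ]] [0.50313374 0.21273947 0.024     ] 0.0877320193285578 94.8792375176336
[259.02, 148.29999999999998] [[0.505  0.2234 0.1572]]
[249.42, 166.22] [[0.5007 0.2147 0.1621]]
[268.62, 159.82] [[0.5103 0.2191 0.1629]]
[259.02, 175.82] [[0.506  0.2113 0.1665]]
[217.42, 131.01999999999998] [[0.4683 0.2082 0.0253]]
```

View pics/w3c.png

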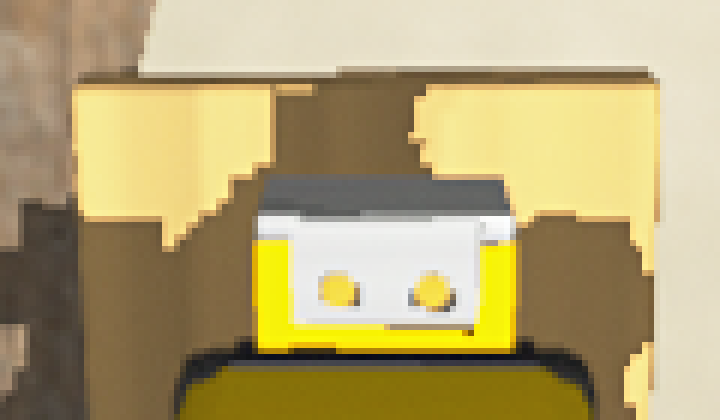

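Emit:
servo_tool([
  {"dx": 0.05,"dy": 0,"dz": 0.4,"ax": 0,"ay": 0,"az": 0,"hand": 28},
  {"dx": 0.05,"dy": 0,"dz": 1.0,"ax": 0,"ay": 0,"az": 0,"hand": 28},
  {"dx": 0.05,"dy": 0,"dz": 1.5,"ax": 0,"ay": 0,"az": 0,"hand": 28},
  {"dx": 0.05,"dy": 0,"dz": 1.8,"ax": 0,"ay": 0,"az": 0,"hand": 28},
  {"dx": 0.05,"dy": 0,"dz": 2.0,"ax": 0,"ay": 0,"az": 0,"hand": 28},
  {"dx": 0.05,"dy": 0,"dz": 2.1,"ax": 0,"ay": 0,"az": 0,"hand": 28},
  {"dx": 0.05,"dy": 0,"dz": 2.17,"ax": 0,"ay": 0,"az": 0,"hand": 28},
  {"dx": 0.05,"dy": 0,"dz": 2.17,"ax": 0,"ay": 0,"az": 0,"hand": 28},
  {"dx": 0.05,"dy": 0,"dz": 2.17,"ax": 0,"ay": 0,"az": 0,"hand": 28},
])

```text
clock: 6.68
tool_pos: [0.5074, 0.1833, 0.0787]
eef_rot: [0.678, 0.735, 0.0, 0.0]
contact_force: [-0.1, -0.1, -5.3]
opening: 0.402
```

```bash
python3 - <<'E'
from h import *
s=r.get_state();print(s['clock'],s['tool_pos'],s['eef_rot'],s['contact_force'],np.abs(s['qd']).max(),np.round(s['q'],2))
p,d,m=snap('wrist','w4')
cv2.imwrite('pics/w4b.png',cv2.resize(cv2.imread('pics/w4.png'),(800,600)))
sn,_,_=snap('scene','s4'); cv2.imwrite('pics/s4c.png',cv2.resize(cv2.imread('pics/s4.png')[150:290,120:320],None,fx=4,fy=4))
E
```

```text
6.675 [0.50743146 0.18325806 0.07874286] [6.77775843e-01 7.35268461e-01 3.93529684e-04 2.05073173e-04] [-0.11179678 -0.11317107 -5.29729852] 0.0015172323333360828 [-0.28  0.88 -0.26  1.95  0.56  0.38 -0.89]
```

View pics/w4b.png

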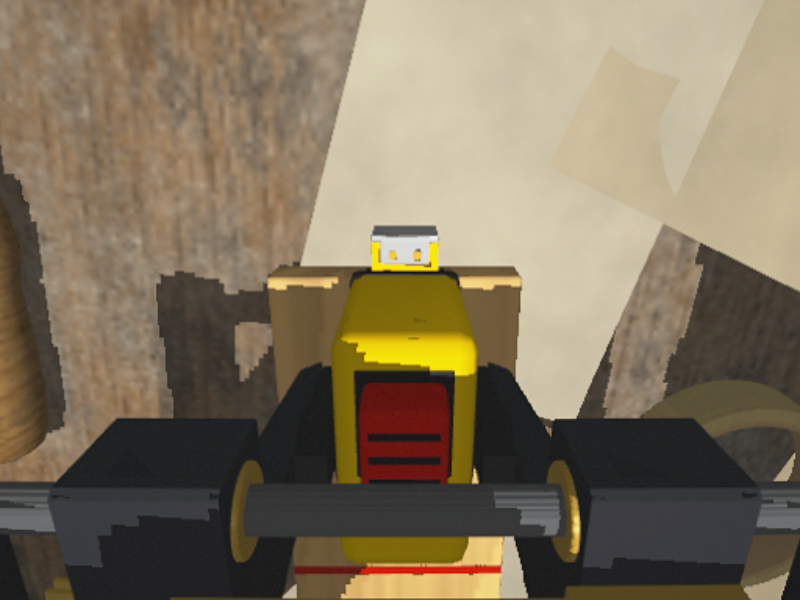

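View pics/s4c.png

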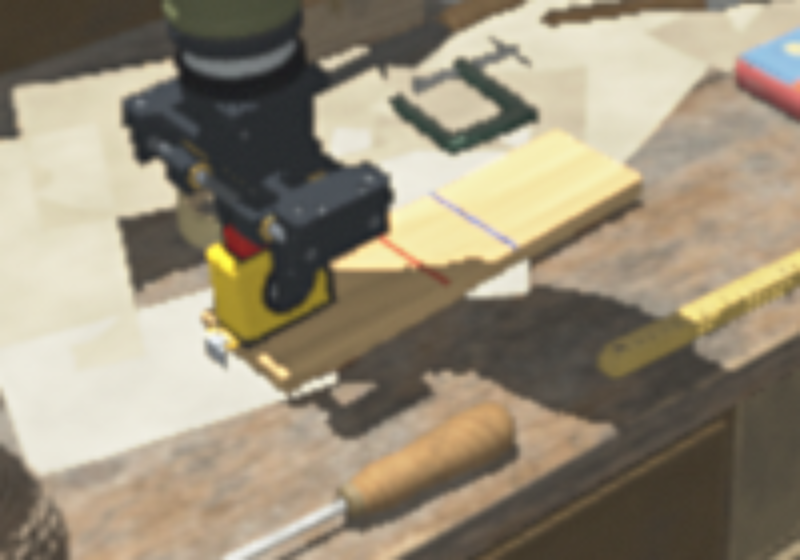

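The hook is past the end and centred on it, and the case is just above the board. Now I'll lower it the last few millimetres.

Emit:
servo_tool([
  {"dx": 0,"dy": 0,"dz": 0.02,"ax": 0,"ay": 0,"az": 0,"hand": 28},
  {"dx": 0,"dy": 0,"dz": 0.035,"ax": 0,"ay": 0,"az": 0,"hand": 28},
  {"dx": 0,"dy": 0,"dz": 0.035,"ax": 0,"ay": 0,"az": 0,"hand": 28},
  {"dx": 0,"dy": 0,"dz": 0.035,"ax": 0,"ay": 0,"az": 0,"hand": 28},
])

```text
clock: 7.28
tool_pos: [0.5071, 0.1831, 0.0762]
eef_rot: [0.678, 0.735, -0.0, 0.0]
contact_force: [-0.6, 0.9, -5.4]
opening: 0.405
```

Emit:
servo_tool([
  {"dx": 0,"dy": 0,"dz": 0.01,"ax": 0,"ay": 0,"az": 0,"hand": 28},
  {"dx": 0,"dy": 0,"dz": 0.016,"ax": 0,"ay": 0,"az": 0,"hand": 28},
  {"dx": 0,"dy": 0,"dz": 0.016,"ax": 0,"ay": 0,"az": 0,"hand": 28},
  {"dx": 0,"dy": 0,"dz": 0.016,"ax": 0,"ay": 0,"az": 0,"hand": 28},
])

```text
clock: 7.78
tool_pos: [0.5072, 0.1832, 0.0754]
eef_rot: [0.678, 0.735, 0.0, 0.0]
contact_force: [-1.4, 0.9, -2.0]
opening: 0.405
```

Emit:
servo_tool([
  {"dx": -0.15,"dy": 0,"dz": -0.006,"ax": 0,"ay": 0,"az": 0,"hand": 28},
  {"dx": -0.35,"dy": 0,"dz": -0.006,"ax": 0,"ay": 0,"az": 0,"hand": 28},
  {"dx": -0.6,"dy": 0,"dz": -0.006,"ax": 0,"ay": 0,"az": 0,"hand": 28},
  {"dx": -0.9,"dy": 0,"dz": -0.006,"ax": 0,"ay": 0,"az": 0,"hand": 28},
  {"dx": -1.2,"dy": 0,"dz": -0.006,"ax": 0,"ay": 0,"az": 0,"hand": 28},
  {"dx": -1.5,"dy": 0,"dz": -0.006,"ax": 0,"ay": 0,"az": 0,"hand": 28},
  {"dx": -1.75,"dy": 0,"dz": -0.006,"ax": 0,"ay": 0,"az": 0,"hand": 28},
  {"dx": -1.85,"dy": 0,"dz": -0.006,"ax": 0,"ay": 0,"az": 0,"hand": 28},
  {"dx": -1.85,"dy": 0,"dz": -0.006,"ax": 0,"ay": 0,"az": 0,"hand": 28},
  {"dx": -1.85,"dy": 0,"dz": -0.006,"ax": 0,"ay": 0,"az": 0,"hand": 28},
])

```text
clock: 9.02
tool_pos: [0.5162, 0.0735, 0.0757]
eef_rot: [0.677, 0.736, 0.0, -0.0]
contact_force: [-0.5, 2.6, -5.9]
opening: 0.404
```

```bash
python3 - <<'E'
from h import *
s=r.get_state();print(s['clock'],s['tool_pos'],s['eef_rot'],s['contact_force'],np.abs(s['qd']).max())
p,d,m=snap('wrist','w5')
cv2.imwrite('pics/w5b.png',cv2.resize(cv2.imread('pics/w5.png'),(800,600)))
E
```

```text
9.025 [0.51619968 0.07352847 0.07566216] [ 6.77329701e-01  7.35679428e-01  4.55497492e-04 -2.19926483e-04] [-0.48576628  2.59169145 -5.94106537] 0.004857412759268411
```

View pics/w5b.png

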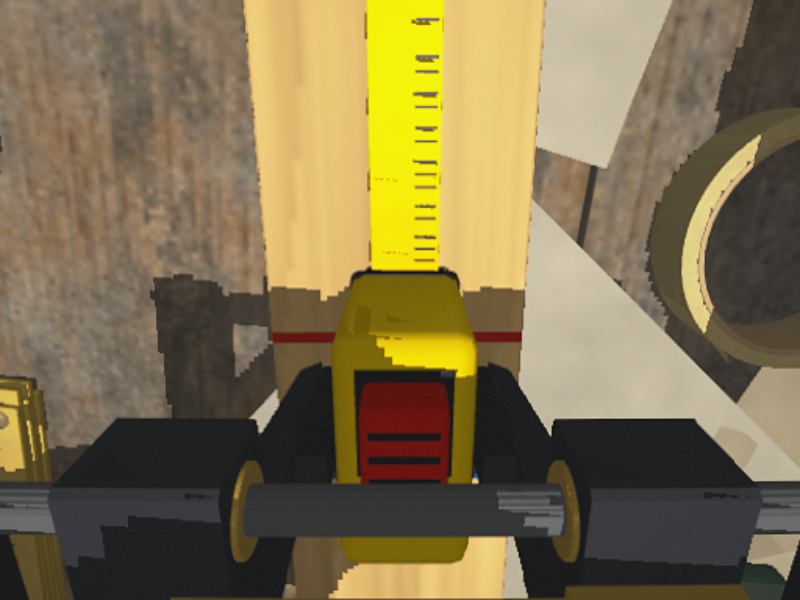

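The blade runs out over the board and the red line is at v≈338. The case front's lower edge is at v≈271, so it has not reached the line yet.

```bash
python3 - <<'E'
from h import *
p,d,m=load('w5')
sc=lambda L:[[x*.64-.18,y*.64-.18] for x,y in L]
L=onz(m,sc([(300,338),(500,338)]),.024);print(L)
F=onz(m,sc([(405,271)]),.027);print('front',F)
u=np.array([-.0819,.9966]);t=r.get_state()['tool_pos'][:2]
f=F[0,:2]; print('red along',(L[:,:2]@u),'front seen',f@u,'front pred',t@u+.035,'end',np.array([.5035,.2127])@u)
E
```

```text
[[0.47939781 0.07821526 0.024     ]
 [0.55088696 0.08413496 0.024     ]]
front [[0.51478244 0.10709214 0.027     ]]
red along [0.03868665 0.03873126] front seen 0.06456734493312273 front pred 0.06600374782582225 end 0.17074017000000002
```

Emit:
servo_tool([
  {"dx": -0.12,"dy": 0,"dz": 0,"ax": 0,"ay": 0,"az": 0,"hand": 28},
  {"dx": -0.28,"dy": 0,"dz": 0,"ax": 0,"ay": 0,"az": 0,"hand": 28},
  {"dx": -0.4,"dy": 0,"dz": 0,"ax": 0,"ay": 0,"az": 0,"hand": 28},
  {"dx": -0.44,"dy": 0,"dz": 0,"ax": 0,"ay": 0,"az": 0,"hand": 28},
  {"dx": -0.44,"dy": 0,"dz": 0.008,"ax": 0,"ay": 0,"az": 0,"hand": 28},
  {"dx": -0.44,"dy": 0,"dz": 0.016,"ax": 0,"ay": 0,"az": 0,"hand": 28},
  {"dx": -0.44,"dy": 0,"dz": 0.02,"ax": 0,"ay": 0,"az": 0,"hand": 28},
  {"dx": -0.44,"dy": 0,"dz": 0.02,"ax": 0,"ay": 0,"az": 0,"hand": 28},
])

```text
clock: 10.07
tool_pos: [0.5183, 0.0453, 0.0753]
eef_rot: [0.678, 0.735, -0.001, 0.001]
contact_force: [-1.6, -0.9, 6.9]
opening: 0.408
```

```bash
python3 - <<'E'
from h import *
s=r.get_state();print(s['clock'],s['tool_pos'],s['eef_rot'],s['contact_force'],np.abs(s['qd']).max())
p,d,m=snap('wrist','w6')
cv2.imwrite('pics/w6b.png',cv2.resize(cv2.imread('pics/w6.png'),(800,600)))
snap('scene','s6'); cv2.imwrite('pics/s6c.png',cv2.resize(cv2.imread('pics/s6.png')[150:290,120:320],None,fx=4,fy=4))
E
```

```text
10.075 [0.51827447 0.04529319 0.07534389] [ 6.77953047e-01  7.35104418e-01 -6.54751601e-04  8.55566037e-04] [-1.62240054 -0.94442177  6.86289028] 0.001101425892392012
```

View pics/w6b.png

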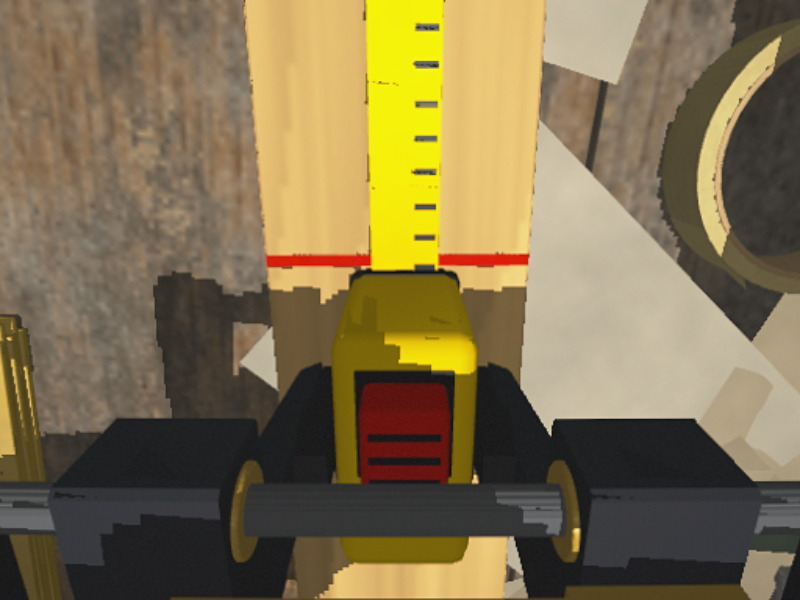

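View pics/s6c.png

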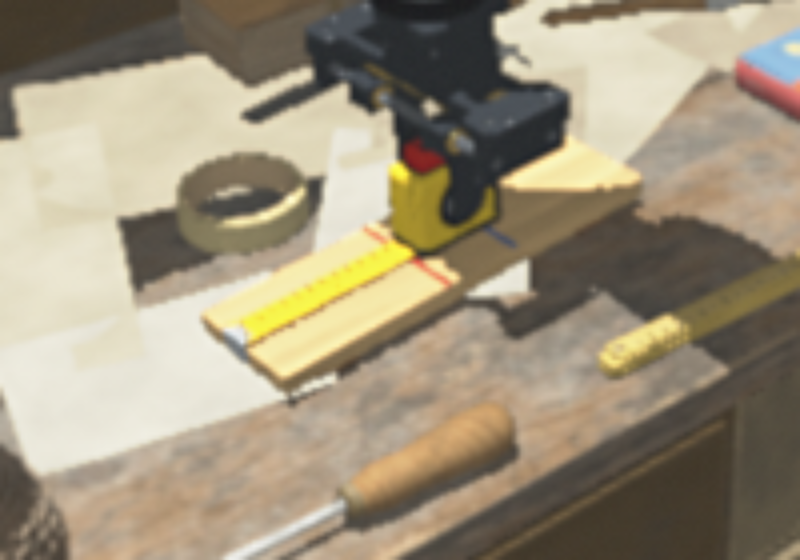

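The hook is caught on the end, the blade lies along the board and the case front is a few millimetres behind the red line, well within tolerance. Next I release it and rise.

Emit:
servo_tool([
  {"dx": 0,"dy": 0,"dz": -0.01,"ax": 0,"ay": 0,"az": 0,"hand": 40},
  {"dx": 0,"dy": 0,"dz": -0.01,"ax": 0,"ay": 0,"az": 0,"hand": 50},
  {"dx": 0,"dy": 0,"dz": -0.01,"ax": 0,"ay": 0,"az": 0,"hand": 64},
  {"dx": 0,"dy": 0,"dz": -0.01,"ax": 0,"ay": 0,"az": 0,"hand": 64},
  {"dx": 0,"dy": 0,"dz": -0.3,"ax": 0,"ay": 0,"az": 0,"hand": 64},
  {"dx": 0,"dy": 0,"dz": -0.9,"ax": 0,"ay": 0,"az": 0,"hand": 64},
  {"dx": 0,"dy": 0,"dz": -1.6,"ax": 0,"ay": 0,"az": 0,"hand": 64},
  {"dx": 0,"dy": 0,"dz": -2.1,"ax": 0,"ay": 0,"az": 0,"hand": 40},
  {"dx": 0,"dy": 0,"dz": -2.1,"ax": 0,"ay": 0,"az": 0,"hand": 10},
  {"dx": 0,"dy": 0,"dz": -2.1,"ax": 0,"ay": 0,"az": 0,"hand": 0},
])

```text
clock: 11.42
tool_pos: [0.5178, 0.0458, 0.1997]
eef_rot: [0.678, 0.735, -0.001, -0.0]
contact_force: [-0.2, -0.1, -0.1]
opening: 0.411
```

Emit:
servo_tool([
  {"dx": 0,"dy": 0,"dz": 0,"ax": 0,"ay": 0,"az": 0,"hand": 0},
  {"dx": 0,"dy": 0,"dz": 0,"ax": 0,"ay": 0,"az": 0,"hand": 0},
  {"dx": 0,"dy": 0,"dz": 0,"ax": 0,"ay": 0,"az": 0,"hand": 0},
  {"dx": 0,"dy": 0,"dz": 0,"ax": 0,"ay": 0,"az": 0,"hand": 0},
])

```text
clock: 11.92
tool_pos: [0.5182, 0.0462, 0.2002]
eef_rot: [0.678, 0.735, -0.0, -0.0]
contact_force: [-0.5, 0.0, -0.3]
opening: 0.006
```

```bash
python3 - <<'E'
from h import *
s=r.get_state();print(s['clock'],s['tool_pos'],s['eef_rot'],s['contact_force'],s['opening'])
p,d,m=snap('wrist','w7')
cv2.imwrite('pics/w7b.png',cv2.resize(cv2.imread('pics/w7.png'),(800,600)))
E
```

```text
11.925 [0.51823591 0.04621903 0.20021022] [ 6.77726497e-01  7.35314062e-01 -1.32830038e-04 -8.96587229e-05] [-0.53022203  0.04604706 -0.26304336] 0.006244671047353756
```

View pics/w7b.png

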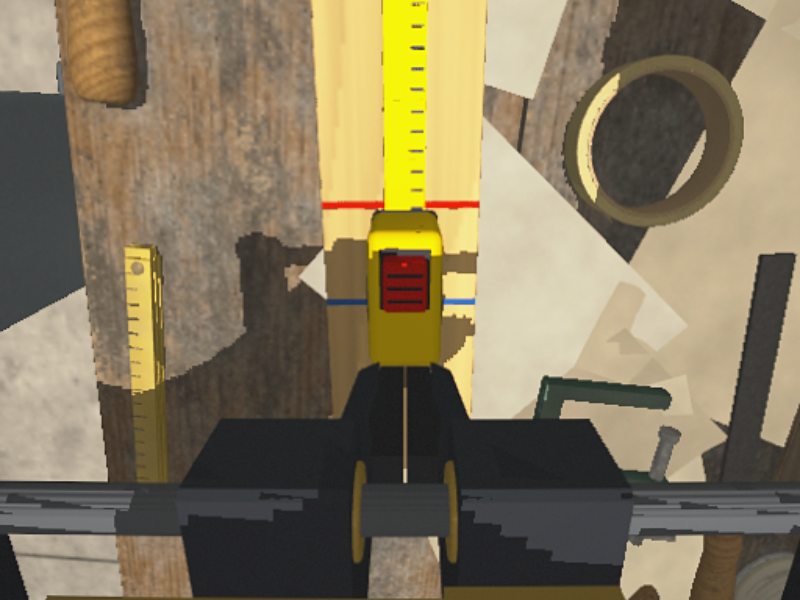

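The case stayed put. The red line is at v≈205, the front's lower edge at v≈211, and the lock top spans about (381–428, 257–305).

```bash
python3 - <<'E'
from h import *
p,d,m=load('w7')
sc=lambda L:[[x*.64-.18,y*.64-.18] for x,y in L]
u=np.array([-.0819,.9966]);v=np.array([.9966,.0819]);t=r.get_state()['tool_pos'][:2]
for n,c,z in(('lockfront',(404,262),.098),('lockback',(404,304),.098),('rear',(405,364),.084),('front',(405,212),.027),('red',(350,206),.024),('red2',(460,205),.024)):
    w=onz(m,sc([c]),z)[0]; print(n,w.round(4),'along',((w[:2]-t)@u).round(4),'across',((w[:2]-t)@v).round(4))
dd=[bydepth(m,[c],d[int(c[1]),int(c[0])])[0,2].round(4) for c in sc([(404,280),(404,340)])];print(dd)
h=cv2.cvtColor(p,cv2.COLOR_RGB2HSV);R=((h[...,0]<8)|(h[...,0]>172))&(h[...,1]>150);ys,xs=np.nonzero(R[155:205,235:285]);print(xs.min()+235,xs.max()+235,ys.min()+155,ys.max()+155)
E
```

```text
lockfront [0.5174 0.0683 0.098 ] along 0.0222 across 0.0009
lockback [0.519  0.0487 0.098 ] along 0.0025 across 0.0009
rear [0.5225 0.012  0.084 ] along -0.0345 across 0.0013
front [0.517  0.0782 0.027 ] along 0.032 across 0.0014
red [0.4857 0.0786 0.024 ] along 0.035 across -0.0298
red2 [0.5479 0.0842 0.024 ] along 0.0355 across 0.0326
[np.float64(0.0992), np.float64(0.0841)]
245 273 163 199
```

Emit:
servo_tool([
  {"dx": 0.2,"dy": 0,"dz": 0.5,"ax": 0,"ay": 0,"az": 0,"hand": 0},
  {"dx": 0.2,"dy": 0,"dz": 1.0,"ax": 0,"ay": 0,"az": 0,"hand": 0},
  {"dx": 0.2,"dy": 0,"dz": 1.2,"ax": 0,"ay": 0,"az": 0,"hand": 0},
  {"dx": 0.2,"dy": 0,"dz": 1.28,"ax": 0,"ay": 0,"az": 0,"hand": 0},
  {"dx": 0.2,"dy": 0,"dz": 1.33,"ax": 0,"ay": 0,"az": 0,"hand": 0},
  {"dx": 0.2,"dy": 0,"dz": 1.38,"ax": 0,"ay": 0,"az": 0,"hand": 0},
  {"dx": 0.2,"dy": 0,"dz": 1.41,"ax": 0,"ay": 0,"az": 0,"hand": 0},
  {"dx": 0.2,"dy": 0,"dz": 1.41,"ax": 0,"ay": 0,"az": 0,"hand": 0},
])

```text
clock: 12.98
tool_pos: [0.5174, 0.0581, 0.116]
eef_rot: [0.678, 0.735, 0.0, 0.0]
contact_force: [-0.8, -0.5, 4.1]
opening: 0.008
```

Emit:
servo_tool([
  {"dx": 0,"dy": 0,"dz": 0.02,"ax": 0,"ay": 0,"az": 0,"hand": 0},
  {"dx": 0,"dy": 0,"dz": 0.04,"ax": 0,"ay": 0,"az": 0,"hand": 0},
  {"dx": 0,"dy": 0,"dz": 0.06,"ax": 0,"ay": 0,"az": 0,"hand": 0},
  {"dx": 0,"dy": 0,"dz": 0.06,"ax": 0,"ay": 0,"az": 0,"hand": 0},
])

```text
clock: 13.48
tool_pos: [0.5176, 0.0582, 0.1134]
eef_rot: [0.678, 0.735, 0.0, 0.001]
contact_force: [-3.6, -0.6, 15.4]
opening: 0.005
```

The force rose to 15 N, so the lock has bottomed out. I'll lift off and check.

Emit:
servo_tool([
  {"dx": 0,"dy": 0,"dz": -0.2,"ax": 0,"ay": 0,"az": 0,"hand": 0},
  {"dx": 0,"dy": 0,"dz": -0.7,"ax": 0,"ay": 0,"az": 0,"hand": 0},
  {"dx": -0.3,"dy": 0,"dz": -1.4,"ax": 0,"ay": 0,"az": 0,"hand": 0},
  {"dx": -0.4,"dy": 0,"dz": -1.7,"ax": 0,"ay": 0,"az": 0,"hand": 0},
  {"dx": -0.4,"dy": 0,"dz": -1.7,"ax": 0,"ay": 0,"az": 0,"hand": 0},
  {"dx": -0.4,"dy": 0,"dz": -1.7,"ax": 0,"ay": 0,"az": 0,"hand": 0},
])

```text
clock: 14.22
tool_pos: [0.519, 0.0344, 0.2135]
eef_rot: [0.678, 0.735, -0.0, -0.0]
contact_force: [-0.3, 0.8, 0.2]
opening: 0.008
```

```bash
python3 - <<'E'
from h import *
s=r.get_state();print(s['clock'],s['tool_pos'],s['contact_force'])
p,d,m=snap('wrist','w8')
cv2.imwrite('pics/w8b.png',cv2.resize(cv2.imread('pics/w8.png'),(800,600)))
snap('scene','s8'); cv2.imwrite('pics/s8c.png',cv2.resize(cv2.imread('pics/s8.png')[150:290,120:320],None,fx=4,fy=4))
h=cv2.cvtColor(p,cv2.COLOR_RGB2HSV);R=((h[...,0]<8)|(h[...,0]>172))&(h[...,1]>150);R[:140]=0;R=R.astype(np.uint8)
n,l,st,ce=cv2.connectedComponentsWithStats(R);i=1+np.argmax(st[1:,4]);print(st[i],ce[i]);c=ce[i]
print('lock top z',bydepth(m,[c],np.median(d[int(c[1])-3:int(c[1])+4,int(c[0])-3:int(c[0])+4])))
E
```

```text
14.225 [0.51896358 0.03444348 0.21353963] [-0.31231409  0.84953233  0.17460633]
[246 144  27  32 740] [258.97432432 159.46081081]
lock top z [[0.51841972 0.05709625 0.09022395]]
```

View pics/w8b.png

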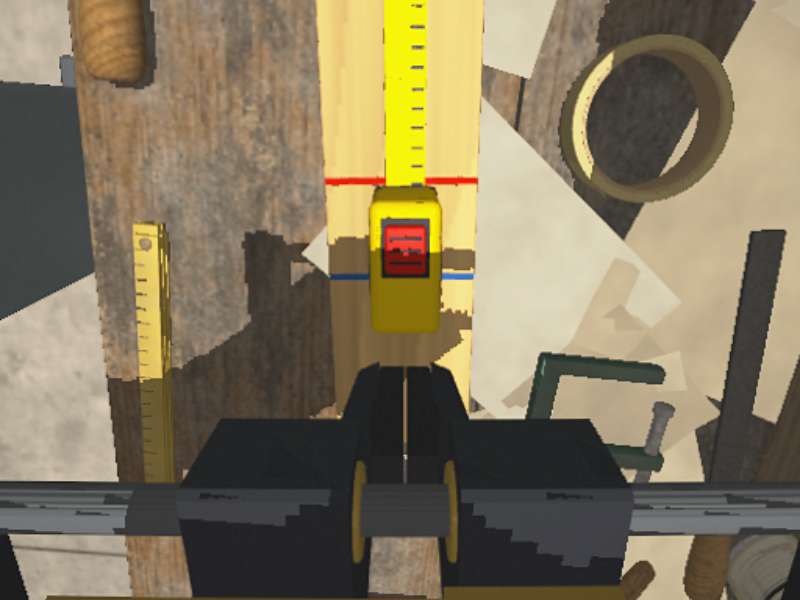

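View pics/s8c.png

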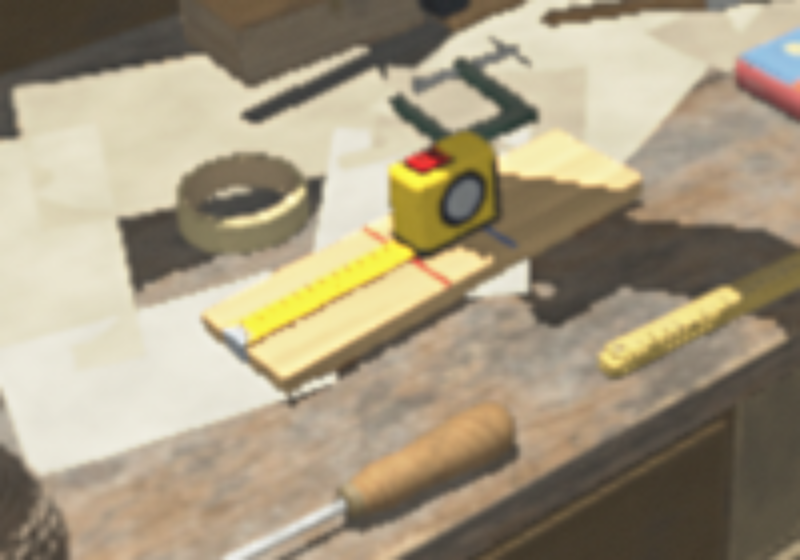

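The lock top has dropped from 99 to about 90 mm. The hook is still caught on the end, the case stands at the red line and the gripper is clear, so I'll hand it in.

```bash
python3 -c "
from plant import r
print(r.finish_job())"
```

```text
the job is handed in; nothing more can be done
None
```

The job is handed in at about 14 s of the 46 s allowed; no verdict was reported. I took the tape measure from the book and hooked its end over the board's left-hand end. I then drew the case back to the red line, let go, and pressed the thumb lock down until the force rose to 15 N.

**What the last checks showed:**
- **Hook and blade:** the last scene picture shows the hook at the board's end and the blade along the board. I judged this by eye and did not measure it.
- **Case:** it stands upright on the board, with its front about 1–4 mm behind the red line, against the 15 mm allowed. The picture measurement gave about 3 mm and the arm's own position about 1 mm.
- **Lock:** its top went from 99 mm to about 90 mm above the worktop by the camera's depth reading, so roughly 9 of its 10 mm. That reading is good to about 2 mm. The fingertips stopped at 88.4 mm, close to the 88 mm expected for fully down.
- **Gripper:** it is clear, with its tips about 100 mm above the lock when last pressed, and the wrist force reads close to zero.

No check failed.

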